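Load the dispensing rack first-expired-first

TASK

The four bottles stand on the delivery tray in order of expiry date, the soonest to expire next to the tray's green end block. Move them all, one by one, into the white dispensing rack, one to a bay and in the same order of expiry, with the soonest to expire next to the rack's own green block and the latest at its far end. Keep the bottles upright and set each down gently, never dropping one; leave all four standing in their bays.

Things in the scene. Friction and masses are not known exactly. Their poses are not given: they have to be found in the camera images.
- bottle_red_mid (a point): the bottle with the red cap: amber glass, upright, 44 mm in diameter up to 66 mm above its foot, then a 34 mm wide red cap from 70 to 90 mm; 90 mm tall, 0.08 to 0.17 kg, loose. The point is its centre, 45 mm above its foot; z is up its axis. It starts on the tile of its own colour
- bottle_yellow_mid (a point): the bottle with the yellow cap: amber glass, upright, 44 mm in diameter up to 66 mm above its foot, then a 34 mm wide yellow cap from 70 to 90 mm; 90 mm tall, 0.08 to 0.17 kg, loose. The point is its centre, 45 mm above its foot; z is up its axis. It starts on the tile of its own colour
- bottle_blue_mid (a point): the bottle with the blue cap: amber glass, upright, 44 mm in diameter up to 66 mm above its foot, then a 34 mm wide blue cap from 70 to 90 mm; 90 mm tall, 0.08 to 0.17 kg, loose. The point is its centre, 45 mm above its foot; z is up its axis. It starts on the tile of its own colour
- bottle_white_mid (a point): the bottle with the white cap: amber glass, upright, 44 mm in diameter up to 66 mm above its foot, then a 34 mm wide white cap from 70 to 90 mm; 90 mm tall, 0.08 to 0.17 kg, loose. The point is its centre, 45 mm above its foot; z is up its axis. It starts on the tile of its own colour
- tile_red: the fixed flat red tile, 62 x 62 x 4 mm, on the dark steel delivery tray, on which the red-capped bottle starts. Origin at the centre of its underside, 6 mm above the table. The four tiles lie in one row, in any order, 72 mm apart along their y axis; +y always points along the row to the tray's green end block (40 mm tall, its centre 54 mm past the centre of the last tile; the tray's other end has a flat grey block)
- tile_yellow: the fixed flat yellow tile, 62 x 62 x 4 mm, on the dark steel delivery tray, on which the yellow-capped bottle starts. Origin at the centre of its underside, 6 mm above the table. The four tiles lie in one row, in any order, 72 mm apart along their y axis; +y always points along the row to the tray's green end block (40 mm tall, its centre 54 mm past the centre of the last tile; the tray's other end has a flat grey block)
- tile_blue: the fixed flat blue tile, 62 x 62 x 4 mm, on the dark steel delivery tray, on which the blue-capped bottle starts. Origin at the centre of its underside, 6 mm above the table. The four tiles lie in one row, in any order, 72 mm apart along their y axis; +y always points along the row to the tray's green end block (40 mm tall, its centre 54 mm past the centre of the last tile; the tray's other end has a flat grey block)
- tile_white: the fixed flat white tile, 62 x 62 x 4 mm, on the dark steel delivery tray, on which the white-capped bottle starts. Origin at the centre of its underside, 6 mm above the table. The four tiles lie in one row, in any order, 72 mm apart along their y axis; +y always points along the row to the tray's green end block (40 mm tall, its centre 54 mm past the centre of the last tile; the tray's other end has a flat grey block)
- rack: the fixed white dispensing rack with a grey floor: 78 mm (x) by 294 mm (y), a row of four square bays along its y axis, centred at y = -108, -36, +36 and +108 mm, x = 0. Origin at the centre of its underside, on the table. Bay floor 8 mm above the table; bays are 66 mm wide inside, with 6 mm walls that rise 14 mm above the floor (22 mm above the table). A bottle standing in a bay has its centre 53 mm above the table
- flag: the fixed green block, 60 x 26 mm, 40 mm tall, at one end of the rack (at y = +162 or -162 mm of the rack; the other end has a flat grey block 12 mm tall): it marks the end from which the rack is picked. Origin at the centre of its underside, on the table
There are look-alikes about, which are no part of the job. Leave any purple or turquoise look-alike of the part that bears bottle_blue_mid alone.

How it is judged:
By the outcome, as a careful person would: the job done as asked, in the order asked, and still so for the second after the job is handed in, with the robot touching nothing.
It also fails if it takes over 88 s, if anything falls off the work surface, if the arm or the gripper's body presses on something with over 40 N, if the wrist force passes 120 N, or if a joint passes its speed limit or range.

ROBOT

A 6-joint arm with a two-finger parallel gripper is mounted at the origin on the work surface. World frame = base frame: x ahead of the robot, y to its left, z up, the work surface at z = 0. Lengths are in m, angles in degrees, forces in N, time in s.
With the tool pointing down it reaches from about 0.375 to 0.9 m from the base axis. Payload 3.1 kg.
Tool frame: the origin (TCP) lies between the finger pads; the fingertips stand 22 mm ahead of it and the grasp point (between the pads) lies 3 mm ahead of it (bot.tip_extent is the distance from the TCP to the fingertips, in m); y points along the fingers, z is the direction in which the jaws open and shut, and the axes are right-handed (so a half turn about y gives the same grasp; the last joint's range is limited). The gripper opens to 87 mm and grips with 3 to 60 N. Pads are 19 mm wide; open, the fingers measure 117 mm over their backs; the gripper's body (75 mm by 190 mm) begins 51 mm behind the grasp point.
Start: joints at [53.142, 30.224, 82.088, -0, 67.689, -10.227], TCP at [0.28, 0.559, 0.245] pointing down, gripper open.
Joint ranges: [-176.69, 176.69], [-43.24, 126.21], [12.49, 139.97], [-82, 262], [0, 151.66], [-163.58, 163.58]. Speed limits (degrees/s): [159.86, 159.86, 180, 180, 180, 180].

INTERFACE

Orientations are given as a 3x3 rotation matrix whose columns are the frame's x, y, z axes.
In Python, from rig import bot, eyes, models gives the robot as it stands. The module is installed in compiled form; this text tells all that it offers.
- The arm moves only by the tool arm_command, never from a script. Its arguments are lists of equal length, an entry for each row: "translation": the shift along the tool's x, y, z each as a share of 0.08 m, from -1 to 1, a list of three; "rotation": the turn, a rotation vector about the tool's x, y, z each as a share of 60 degrees, from -1 to 1, a list of three; "grip": the closure, from -1 (fully open) to 1 (shut), so that 0 is half open. In form: {"translation": [[x, y, z], ...], "rotation": [[rx, ry, rz], ...], "grip": [grip, ...]}. A call has 1 to 5 rows; each row is the pose to reach, as a shift and turn from the pose commanded when the call began, along the tool's axes at that moment; what a row does not reach only later rows make up. A row lasts 1/10 s, in which the tool goes at most 50 mm and 8.59 degrees, less where a joint would pass 70% of its speed; a pose out of reach is approached as far as the arm can. A call with a number of a shift or a turn outside -1 to 1 is refused whole. A call with a gripper value outside its range is refused whole. The fingers move at their own pace and stop on an object; the grip force is fixed at half the most. Time passes only in rows, so rows that repeat a pose let the fingers close. It gives the time, the measured TCP pose, the force and the opening at its end, in the units of the state.
- bot.read_state(): the state, without advancing time (a new reading comes with each control period).
- eyes.capture(name): name is "scene" or "side" or "wrist"; returns a dict with "image" (400x640x3 uint8, blue, green, red), "mtx" (3x3 intrinsics, pixels), "rvec" (rotation vector, rad) and "tvec" (3), from world to camera coordinates, as OpenCV has them; the wrist camera has in their place "hand_eye" (4x4, takes a point from camera to tool coordinates, whose origin is the TCP and whose axes are the tool frame's). Camera axes: x right, y down, z forward; pixel columns grow to the right and rows downward; lengths in m; the calibration is good to about 2 mm. A picture is of the moment at which its call begins: read the wrist's pose just before it. There is no depth.
- bot.hand_in(): hands the job in, once; it reports no verdict.
Trained networks look in the newest picture that a camera, given by its name, has taken for a name from the list of things; names that differ only in an ending like _2 or _b are one class to them, and where a whole thing is asked for, a point or a joint stands for the part that bears it (a point fixed in the world has none). Each returns a list of dicts, best first, with "conf" (0 to 1); they miss things now and then, are a little off and sometimes report something else, mostly with a low value. They report only what shows in the picture. A call takes as long as a camera call. They do not tell look-alikes from the thing itself.
- models.recognise(camera, thing): "extent" ([left, top, right, bottom] as shares, 0 to 1, of the picture: columns of its width, rows of its height, round what is visible of it).
- models.spot_point(camera, thing): "point" ([column, row] as shares, 0 to 1, of the picture: columns of its width, rows of its height: a listed point, or the origin of a listed thing).
The state is a dict: "time_s": time; "joint_positions": joint angles; "qvel": joint speeds; "tau": joint torques, N m; "position": TCP position; "tcp_rot": TCP orientation; "force": force on the tool from outside, world axes, zero at the start; "moment": the same for the moment, N m; "opening": opening from 0.0 (shut) to 1.0 (fully open).
Only numpy, scipy, OpenCV 4.12 (cv2) and the standard library are available. Lean on these libraries where they do the work, as an engineer would, in place of code of your own. Each camera call takes 0.05 s, during which the arm holds its last target. There are 200 camera calls.

## Working session

There is one attempt and no reset: what is moved stays moved. The work goes in short steps, Python scripts to look and compute and a tool call to move; the robot and the scene stay as the last step left them, time stands still between calls to the robot, and variables do not carry over. Pictures are saved under pics/ and viewed, about 12 in all and at most 16, crops included, and the job is handed in when it is done.

Besides the shell and the picture viewer there is one more tool, called as name(argument=value, ...) on one line, values as JSON. arm_command: Moves the arm, as the interface text tells. Shift numbers are shares of 0.08 m and turn numbers shares of 60 degrees, none past 1 either way. Its arguments: {"type":"object","properties":{"translation":{"type":"array"},"rotation":{"type":"array"},"grip":{"type":"array"}},"required":["translation","rotation","grip"]}

```bash
mkdir -p pics; ls; python3 - <<'E'
from rig import bot, eyes, models
import cv2, numpy as np
s=bot.read_state(); print(s['time_s'],s['position'],np.round(s['tcp_rot'],3).tolist(),s['opening'])
for c in ['scene','side']:
    d=eyes.capture(c); cv2.imwrite(f'pics/{c}1.png',d['image'])
    R=cv2.Rodrigues(d['rvec'])[0]; print(c,(-R.T@np.array(d['tvec']).reshape(3)).round(3))
    for t in ['bottle_red_mid','bottle_yellow_mid','bottle_blue_mid','bottle_white_mid','tile_red','tile_yellow','tile_blue','tile_white','rack','flag']:
        z={'b':.055,'t':.006}.get(t[0],0)
        for m in models.spot_point(c,t)[:3]:
            u=np.array(m['point'])*[640,400]
            n=cv2.undistortPoints(u.reshape(1,1,2),d['mtx'],None).ravel()
            C=-R.T@np.array(d['tvec']).reshape(3); r=R.T@np.array([*n,1]); P=C+r*(z-C[2])/r[2]
            print(c,t,round(m['conf'],2),u.round(),P.round(3))
E
```

```text
pics
0.0 [0.27969204 0.55814527 0.24357336] [[0.894, -0.001, 0.448], [-0.448, -0.002, 0.894], [-0.0, -1.0, -0.002]] 0.9986929233396822
scene [0.856 0.507 0.967]
scene bottle_red_mid 0.9 [262. 198.] [ 0.626 -0.049  0.055]
scene bottle_yellow_mid 0.72 [249. 178.] [ 0.622 -0.112  0.055]
scene bottle_blue_mid 0.94 [354. 299.] [0.6   0.254 0.055]
scene bottle_blue_mid 0.87 [306. 318.] [0.697 0.233 0.055]
scene bottle_blue_mid 0.85 [428. 236.] [0.388 0.232 0.055]
scene bottle_white_mid 0.74 [282. 222.] [0.622 0.027 0.055]
scene tile_red 0.68 [268. 209.] [ 0.619 -0.046  0.006]
scene tile_yellow 0.43 [248. 193.] [ 0.632 -0.11   0.006]
scene tile_blue 0.64 [303. 257.] [0.619 0.103 0.006]
scene tile_white 0.85 [282. 237.] [0.631 0.035 0.006]
scene rack 0.91 [338. 202.] [0.472 0.028 0.   ]
scene flag 0.69 [303. 154.] [ 0.461 -0.135  0.   ]
scene flag 0.28 [282. 222.] [ 0.608 -0.002  0.   ]
side [ 0.208 -0.66   0.518]
side bottle_red_mid 0.85 [370. 206.] [ 0.612 -0.055  0.055]
side bottle_yellow_mid 0.72 [397. 223.] [ 0.628 -0.113  0.055]
side bottle_blue_mid 0.75 [190. 159.] [0.383 0.219 0.055]
side bottle_blue_mid 0.73 [337. 135.] [0.691 0.211 0.055]
side bottle_blue_mid 0.71 [249. 144.] [0.506 0.237 0.055]
side bottle_white_mid 0.71 [355. 182.] [0.629 0.024 0.055]
side bottle_white_mid 0.57 [333. 188.] [0.584 0.022 0.055]
side bottle_white_mid 0.53 [307. 286.] [ 0.436 -0.191  0.055]
side tile_red 0.76 [370. 222.] [ 0.629 -0.035  0.006]
side tile_red 0.41 [391. 247.] [ 0.625 -0.109  0.006]
side tile_yellow 0.65 [333. 188.] [0.624 0.093 0.006]
side tile_yellow 0.61 [393. 248.] [ 0.625 -0.115  0.006]
side tile_blue 0.67 [332. 187.] [0.623 0.096 0.006]
side tile_white 0.77 [353. 205.] [0.63  0.026 0.006]
side rack 0.84 [273. 230.] [0.47  0.018 0.   ]
side flag 0.74 [309. 285.] [ 0.467 -0.133  0.   ]
```

View pics/scene1.png

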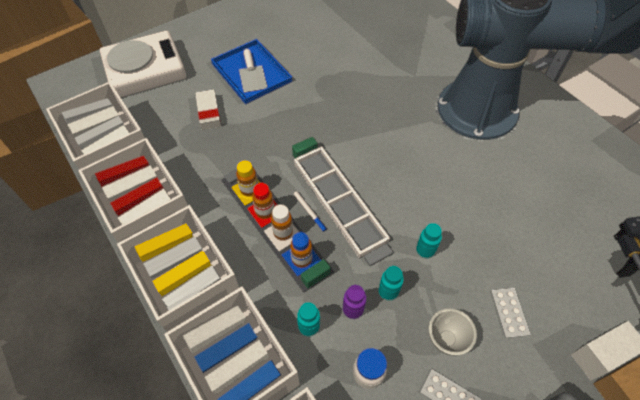

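View pics/side1.png

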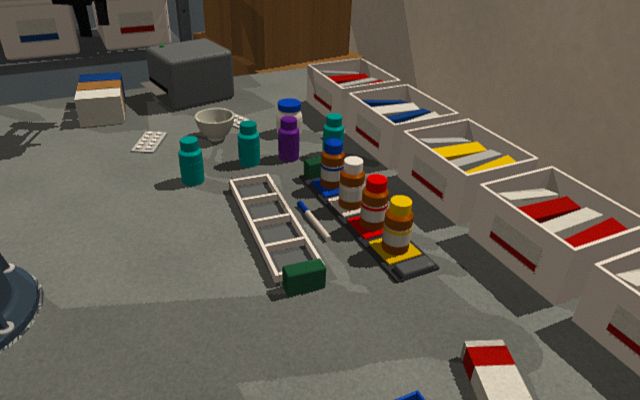

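arm_command(translation=[[0.3,-0.3,-0.2],[0.6,-0.6,-0.4],[1,-0.74,-0.6],[1,-0.74,-0.6],[1,-0.74,-0.6]], rotation=[[0,0.7,0],[0,0.7,0],[0,0.7,0],[0,0.7,0],[0,0.7,0]], grip=[-1,-1,-1,-1,-1])

```text
time_s: 1.6
position: [0.3311, 0.4792, 0.3047]
tcp_rot: [[0.357, 0.001, 0.934], [-0.934, 0.001, 0.357], [-0.001, -1.0, 0.001]]
force: [0.7, 0.1, -0.3]
opening: 1.002
```

arm_command(translation=[[0.5,0,0],[1,0,0.1],[1,0,0.1]], rotation=[[0,0.36,0],[0,0.36,0],[0,0.36,0]], grip=[-1,-1,-1])

```text
time_s: 1.9
position: [0.3687, 0.4051, 0.3038]
tcp_rot: [[-0.012, 0.001, 1.0], [-1.0, -0.002, -0.012], [0.002, -1.0, 0.001]]
force: [0.3, 0.1, -0.2]
opening: 0.998
```

arm_command(translation=[[0.5,0,0.25],[0.92,0,0.47]], rotation=[[0,0,0],[0,0,0]], grip=[-1,-1])

```text
time_s: 2.1
position: [0.4043, 0.3336, 0.3038]
tcp_rot: [[-0.002, 0.0, 1.0], [-1.0, -0.0, -0.002], [0.0, -1.0, 0.0]]
force: [0.9, -0.3, 0.4]
opening: 1.002
```

arm_command(translation=[[0.5,0,0.25],[0.92,0,0.47]], rotation=[[0,0,0],[0,0,0]], grip=[-1,-1])

```text
time_s: 2.3
position: [0.4419, 0.2591, 0.3039]
tcp_rot: [[-0.004, 0.001, 1.0], [-1.0, -0.0, -0.004], [0.0, -1.0, 0.001]]
force: [0.4, -0.0, 0.2]
opening: 1.0
```

arm_command(translation=[[0.5,0,0.25],[0.92,0,0.47]], rotation=[[0,0,0],[0,0,0]], grip=[-1,-1])

```text
time_s: 2.5
position: [0.4794, 0.1852, 0.304]
tcp_rot: [[-0.005, 0.001, 1.0], [-1.0, -0.0, -0.005], [0.0, -1.0, 0.001]]
force: [0.6, -0.3, 0.4]
opening: 1.001
```

arm_command(translation=[[0.5,0,0.25],[0.92,0,0.47],[0.92,0,0.47]], rotation=[[0,0,0],[0,0,0],[0,0,0]], grip=[-1,-1,-1])

```text
time_s: 2.8
position: [0.5187, 0.1093, 0.3039]
tcp_rot: [[-0.009, 0.003, 1.0], [-1.0, -0.002, -0.009], [0.002, -1.0, 0.003]]
force: [0.6, 0.2, 0.5]
opening: 1.001
```

arm_command(translation=[[0.5,-0.2,0.2],[1,-0.5,0.2],[1,-0.5,0.2]], rotation=[[0,0,0],[0,0,0],[0,0,0]], grip=[-1,-1,-1])

```text
time_s: 3.1
position: [0.5338, 0.0298, 0.3468]
tcp_rot: [[-0.008, 0.007, 1.0], [-1.0, -0.003, -0.008], [0.003, -1.0, 0.007]]
force: [-0.3, 0.8, 1.1]
opening: 1.0
```

```bash
cat > h.py <<'E'
from rig import bot, eyes, models
import cv2, numpy as np
def wcap():
    s=bot.read_state(); d=eyes.capture('wrist')
    T=np.eye(4); T[:3,:3]=s['tcp_rot']; T[:3,3]=s['position']
    return s,d,T@np.array(d['hand_eye'])
def ground(u,M,C,z):
    n=cv2.undistortPoints(np.array(u,float).reshape(1,1,2),M,None).ravel()
    r=C[:3,:3]@np.array([*n,1]); return C[:3,3]+r*(z-C[2,3])/r[2]
NAMES=['bottle_red_mid','bottle_yellow_mid','bottle_blue_mid','bottle_white_mid','tile_red','tile_yellow','tile_blue','tile_white','rack','flag']
def spots(cam,d,C,names=NAMES,zb=.055):
    for t in names:
        z={'b':zb,'t':.006}.get(t[0],0)
        for m in models.spot_point(cam,t)[:3]:
            if m['conf']<.4: continue
            u=np.array(m['point'])*[640,400]
            print(cam,t,round(m['conf'],2),u.round(),ground(u,d['mtx'],C,z)[:2].round(3))
E
python3 - <<'E'
from h import *
s,d,C=wcap(); cv2.imwrite('pics/w1.png',d['image']); print(s['position'],C.round(3)[:3]); spots('wrist',d,C)
E
```

```text
[0.53383687 0.02981194 0.34676144] [[ 1.    -0.009  0.006  0.533]
 [-0.007 -0.959 -0.283  0.107]
 [ 0.008  0.283 -0.959  0.486]]
wrist bottle_red_mid 0.74 [375. 209.] [ 0.625 -0.042]
wrist bottle_yellow_mid 0.86 [373. 253.] [ 0.627 -0.118]
wrist bottle_blue_mid 0.9 [377. 109.] [0.622 0.106]
wrist bottle_blue_mid 0.77 [198.   3.] [0.387 0.238]
wrist bottle_blue_mid 0.71 [366. 240.] [ 0.614 -0.095]
wrist bottle_white_mid 0.91 [379. 163.] [0.628 0.029]
wrist bottle_white_mid 0.56 [380. 109.] [0.626 0.105]
wrist tile_red 0.59 [366. 203.] [ 0.621 -0.049]
wrist tile_yellow 0.93 [368. 240.] [ 0.627 -0.119]
wrist tile_blue 0.6 [372. 114.] [0.625 0.098]
wrist tile_white 0.8 [374. 160.] [0.63  0.025]
wrist rack 0.78 [273. 163.] [0.464 0.021]
wrist flag 0.85 [275. 248.] [ 0.459 -0.135]
```

View pics/w1.png

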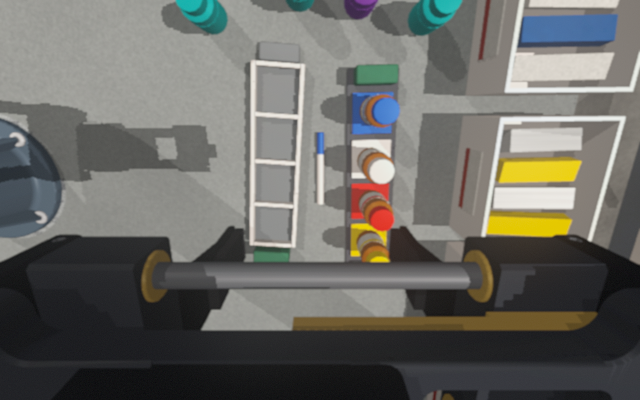

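```bash
python3 - <<'E'
from h import *
s,d,C=wcap(); im=d['image']
for u in [(250,61),(304,64),(297,247),(248,245)]: print('rack',ground(u,d['mtx'],C,.022)[:2].round(3))
for u in [(377,65),(377,83),(348,75),(400,75)]: print('tgreen',ground(u,d['mtx'],C,.04)[:2].round(3))
for z in (0,.06,.09): print('box',z,ground((478,90),d['mtx'],C,z)[:2].round(3),ground((495,117),d['mtx'],C,z)[:2].round(3))
cv2.imwrite('pics/w2.png',cv2.resize(im[50:265,235:405],None,fx=2.75,fy=2.75,interpolation=cv2.INTER_CUBIC))
E
```

```text
rack [0.436 0.178]
rack [0.514 0.174]
rack [ 0.498 -0.116]
rack [ 0.414 -0.112]
tgreen [0.616 0.17 ]
tgreen [0.617 0.147]
tgreen [0.576 0.157]
tgreen [0.648 0.157]
box 0 [0.781 0.139] [0.814 0.099]
box 0.06 [0.75  0.136] [0.779 0.1  ]
box 0.09 [0.735 0.134] [0.762 0.101]
```

View pics/w2.png

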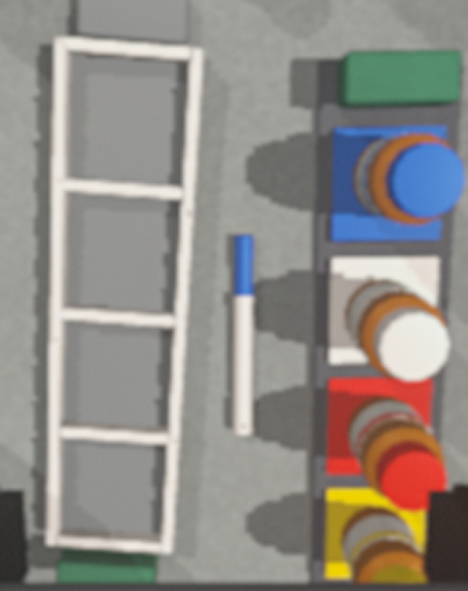

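```bash
python3 - <<'E'
from h import *
s,d,C=wcap(); M=d['mtx']
img=np.array([(55,38),(203,48),(172,550),(46,545)])/2.75+[235,50]
G=np.array([ground(u,M,C,.022)[:2] for u in img])
obj=np.array([[-.039,.147],[.039,.147],[.039,-.147],[-.039,-.147]])
a=G-G.mean(0); th=np.arctan2((obj[:,0]*a[:,1]-obj[:,1]*a[:,0]).sum(),(obj*a).sum()); print('rack',G.round(3).tolist(),G.mean(0).round(4),np.degrees(th))
c,s_=np.cos(th),np.sin(th)
for y in (-.108,-.036,.036,.108): print(y,(G.mean(0)+[-s_*y,c*y]).round(4))
# tiles z=.01, visible corners
t={'blue':[(333,127),(330,238),(441,241)],'white':[(329,256),(327,361),(440,257)],'red':[(328,378),(326,473)],'yellow':[(326,488)]}
for k,v in t.items(): print(k,[ground(np.array(p)/2.75+[235,50],M,C,.01)[:2].round(3).tolist() for p in v])
E
```

```text
rack [[0.443, 0.174], [0.521, 0.169], [0.499, -0.122], [0.42, -0.118]] [0.4706 0.0259] -4.392291097111148
-0.108 [ 0.4623 -0.0817]
-0.036 [ 0.4678 -0.01  ]
0.036 [0.4733 0.0618]
0.108 [0.4788 0.1336]
blue [[0.592, 0.13], [0.592, 0.07], [0.656, 0.068]]
white [[0.592, 0.059], [0.593, -0.003], [0.656, 0.059]]
red [[0.594, -0.014], [0.595, -0.075]]
yellow [[0.595, -0.085]]
```

arm_command(translation=[[-0.5,0.5,0.5],[-0.92,1,1],[-0.92,1,1]], rotation=[[0,0,0],[0,0,0],[0,0,0]], grip=[-1,-1,-1])

```text
time_s: 4.05
position: [0.6129, 0.1079, 0.262]
tcp_rot: [[-0.004, -0.0, 1.0], [-1.0, 0.0, -0.004], [-0.0, -1.0, -0.0]]
force: [0.7, -1.4, 0.5]
opening: 1.0
```

arm_command(translation=[[0,0.5,0.05],[0,0.9,0.05],[0,0.9,0.05],[0,0.9,0.05]], rotation=[[0,0,0],[0,0,0],[0,0,0],[0,0,0]], grip=[-1,-1,-1,-1])

```text
time_s: 4.45
position: [0.616, 0.1065, 0.1918]
tcp_rot: [[-0.004, -0.001, 1.0], [-1.0, 0.0, -0.004], [-0.0, -1.0, -0.001]]
force: [0.6, -0.5, 0.3]
opening: 1.0
```

```bash
python3 - <<'E'
from h import *
s,d,C=wcap(); cv2.imwrite('pics/w3.png',d['image']); print(s['position'],s['tcp_rot'].round(3)); spots('wrist',d,C,['bottle_blue_mid','tile_blue','tile_white','bottle_white_mid'])
E
```

```text
[0.61598599 0.10653759 0.19175647] [[-0.004 -0.001  1.   ]
 [-1.     0.    -0.004]
 [-0.    -1.    -0.001]]
wrist bottle_blue_mid 0.95 [323. 193.] [0.622 0.106]
wrist bottle_blue_mid 0.91 [57. 49.] [0.395 0.234]
wrist bottle_blue_mid 0.76 [400.  56.] [0.688 0.228]
wrist tile_white 0.73 [326. 244.] [0.627 0.028]
wrist bottle_white_mid 0.83 [323. 264.] [0.622 0.028]
wrist bottle_white_mid 0.56 [325. 322.] [ 0.625 -0.044]
```

View pics/w3.png

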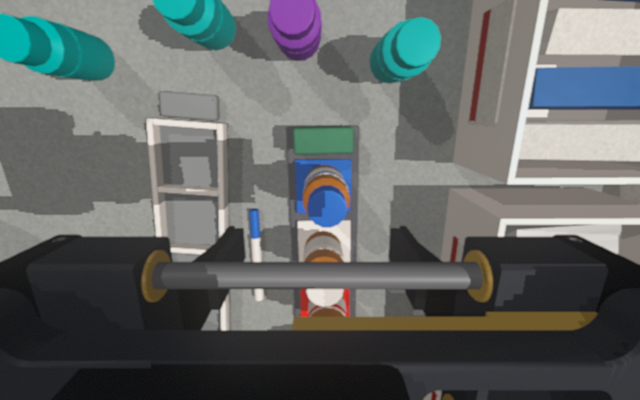

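arm_command(translation=[[0,0.4,0.08],[0,0.8,0.08],[0,1,0.08],[0,1,0.08]], rotation=[[0,0,0],[0,0,0],[0,0,0],[0,0,0]], grip=[-1,-1,-1,-1])

```text
time_s: 5.1
position: [0.6209, 0.1064, 0.1103]
tcp_rot: [[-0.004, -0.004, 1.0], [-1.0, -0.0, -0.004], [0.0, -1.0, -0.004]]
force: [-0.8, -0.9, 0.2]
opening: 1.0
```

arm_command(translation=[[0,0.25,0],[0,0.5,0],[0,0.64,0],[0,0.64,0],[0,0.64,0]], rotation=[[0,0,0],[0,0,0],[0,0,0],[0,0,0],[0,0,0]], grip=[-1,-1,-1,-1,-1])

```text
time_s: 5.6
position: [0.6232, 0.1065, 0.0617]
tcp_rot: [[-0.004, 0.002, 1.0], [-1.0, 0.0, -0.004], [-0.0, -1.0, 0.002]]
force: [-0.6, -0.2, -0.5]
opening: 0.998
```

arm_command(translation=[[0,0,0],[0,0,0],[0,0,0],[0,0,0],[0,0,0]], rotation=[[0,0,0],[0,0,0],[0,0,0],[0,0,0],[0,0,0]], grip=[1,1,1,1,1])

```text
time_s: 6.1
position: [0.6223, 0.1065, 0.0607]
tcp_rot: [[-0.004, 0.0, 1.0], [-1.0, 0.0, -0.004], [-0.0, -1.0, 0.0]]
force: [-0.1, -0.0, 0.2]
opening: 0.631
```

arm_command(translation=[[0,0,0],[0,0,0],[0,0,0],[0,0,0]], rotation=[[0,0,0],[0,0,0],[0,0,0],[0,0,0]], grip=[1,1,1,1])

```text
time_s: 6.5
position: [0.6227, 0.1065, 0.0606]
tcp_rot: [[-0.004, 0.001, 1.0], [-1.0, -0.0, -0.004], [0.0, -1.0, 0.001]]
force: [0.3, -0.6, 0.3]
opening: 0.498
```

arm_command(translation=[[0,-0.1,0],[0,-0.3,0],[0,-0.6,0],[0,-0.9,0],[0,-1,0]], rotation=[[0,0,0],[0,0,0],[0,0,0],[0,0,0],[0,0,0]], grip=[1,1,1,1,1])

```text
time_s: 7.0
position: [0.624, 0.1066, 0.1443]
tcp_rot: [[-0.004, 0.006, 1.0], [-1.0, 0.0, -0.004], [-0.0, -1.0, 0.006]]
force: [0.9, 0.7, 0.0]
opening: 0.501
```

arm_command(translation=[[0,0,-0.2],[0.05,0,-0.5],[0.15,0,-0.8],[0.25,0,-1]], rotation=[[0,0,0],[0,0,0],[0,0,0],[0,0,0]], grip=[1,1,1,1])

```text
time_s: 7.4
position: [0.5397, 0.0869, 0.1406]
tcp_rot: [[-0.003, -0.003, 1.0], [-1.0, 0.0, -0.003], [-0.0, -1.0, -0.003]]
force: [0.6, -0.1, -2.2]
opening: 0.495
```

arm_command(translation=[[0.33,0,-0.33],[0.66,0,-0.66],[1,0,-1]], rotation=[[0,0,0],[0,0,0],[0,0,0]], grip=[1,1,1])

```text
time_s: 7.7
position: [0.4608, 0.0066, 0.1409]
tcp_rot: [[-0.003, 0.0, 1.0], [-1.0, -0.0, -0.003], [0.0, -1.0, 0.0]]
force: [1.0, -1.1, -0.3]
opening: 0.497
```

arm_command(translation=[[0.33,0,0],[0.66,0,0],[0.9,0,0],[1,0,0],[1,0,0]], rotation=[[0,0,0],[0,0,0],[0,0,0],[0,0,0],[0,0,0]], grip=[1,1,1,1,1])

```text
time_s: 8.2
position: [0.4617, -0.0736, 0.1407]
tcp_rot: [[-0.006, 0.0, 1.0], [-1.0, -0.0, -0.006], [0.0, -1.0, 0.0]]
force: [0.5, 0.1, -1.9]
opening: 0.498
```

```bash
python3 - <<'E'
from h import *
s,d,C=wcap(); cv2.imwrite('pics/w4.png',d['image']); print(s['position']); spots('wrist',d,C,['rack','flag'])
spots('wrist',d,C,['bottle_blue_mid'],s['position'][2]-.006)
E
```

```text
[ 0.46170559 -0.07361322  0.14072476]
wrist rack 0.85 [324.  86.] [0.469 0.024]
wrist flag 0.5 [315. 257.] [ 0.46  -0.146]
wrist bottle_blue_mid 0.73 [314. 257.] [ 0.46  -0.074]
```

View pics/w4.png

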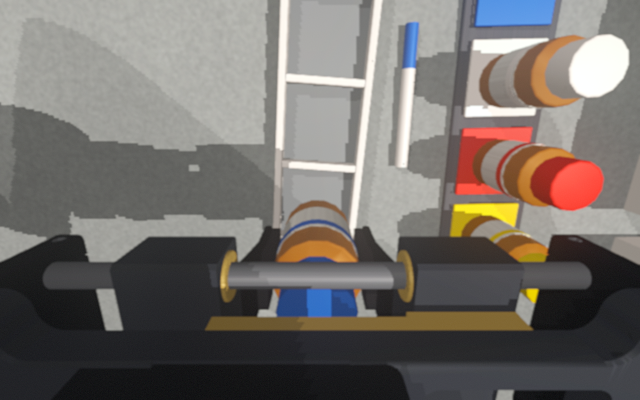

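```bash
python3 - <<'E'
from h import *
s,d,C=wcap()
for u in [(320,166),(277,165),(361,168),(326,80),(280,79),(371,82)]: print(u,ground(u,d['mtx'],C,.022)[:2].round(3))
E
```

```text
(320, 166) [ 0.464 -0.043]
(277, 165) [ 0.426 -0.042]
(361, 168) [ 0.501 -0.045]
(326, 80) [0.469 0.028]
(280, 79) [0.432 0.029]
(371, 82) [0.506 0.027]
```

arm_command(translation=[[0.08,0.2,0],[0.08,0.5,0],[0.08,0.75,0],[0.08,0.9,0],[0.08,0.96,0]], rotation=[[0,0,0],[0,0,0],[0,0,0],[0,0,0],[0,0,0]], grip=[1,1,1,1,1])

```text
time_s: 8.95
position: [0.4609, -0.0783, 0.0626]
tcp_rot: [[-0.003, -0.002, 1.0], [-1.0, 0.001, -0.003], [-0.001, -1.0, -0.002]]
force: [0.1, 0.6, -2.2]
opening: 0.498
```

arm_command(translation=[[0,0.02,0],[0,0.02,0]], rotation=[[0,0,0],[0,0,0]], grip=[1,1])

```text
time_s: 9.15
position: [0.4618, -0.079, 0.0624]
tcp_rot: [[-0.003, 0.0, 1.0], [-1.0, -0.0, -0.003], [0.0, -1.0, 0.0]]
force: [0.6, -0.4, -0.8]
opening: 0.499
```

arm_command(translation=[[0,0.02,0],[0,0.04,0],[0,0.04,0]], rotation=[[0,0,0],[0,0,0],[0,0,0]], grip=[1,1,1])

```text
time_s: 9.45
position: [0.4617, -0.0793, 0.0592]
tcp_rot: [[-0.004, 0.0, 1.0], [-1.0, -0.0, -0.004], [0.0, -1.0, 0.0]]
force: [0.3, 0.3, -0.5]
opening: 0.497
```

arm_command(translation=[[0,0.01,0],[0,0.01,0]], rotation=[[0,0,0],[0,0,0]], grip=[1,1])

```text
time_s: 9.65
position: [0.4617, -0.0793, 0.0585]
tcp_rot: [[-0.004, 0.001, 1.0], [-1.0, -0.0, -0.004], [0.0, -1.0, 0.001]]
force: [-0.7, 0.1, 3.6]
opening: 0.5
```

arm_command(translation=[[0,0,0],[0,0,0],[0,0,0],[0,0,0],[0,0,0]], rotation=[[0,0,0],[0,0,0],[0,0,0],[0,0,0],[0,0,0]], grip=[-1,-1,-1,-1,-1])

```text
time_s: 10.15
position: [0.4615, -0.0792, 0.0581]
tcp_rot: [[-0.004, -0.0, 1.0], [-1.0, 0.0, -0.004], [-0.0, -1.0, -0.0]]
force: [0.8, -0.2, 0.1]
opening: 0.866
```

arm_command(translation=[[0,0,0],[0,-0.2,0],[0,-0.5,0],[0,-0.8,0],[0,-1,0]], rotation=[[0,0,0],[0,0,0],[0,0,0],[0,0,0],[0,0,0]], grip=[-1,-1,-1,-1,-1])

```text
time_s: 10.65
position: [0.4618, -0.0793, 0.1394]
tcp_rot: [[-0.004, 0.001, 1.0], [-1.0, -0.0, -0.004], [0.0, -1.0, 0.001]]
force: [0.4, -0.5, 0.4]
opening: 0.995
```

arm_command(translation=[[-0.5,-0.05,0.5],[-1,-0.05,1]], rotation=[[0,0,0],[0,0,0]], grip=[-1,-1])

```text
time_s: 10.85
position: [0.5334, -0.0092, 0.1433]
tcp_rot: [[-0.008, 0.002, 1.0], [-1.0, -0.001, -0.008], [0.001, -1.0, 0.002]]
force: [1.2, -0.8, -0.8]
opening: 1.001
```

arm_command(translation=[[-0.2,0,0.5],[-0.34,0,1],[-0.34,0,1],[-0.34,0,1]], rotation=[[0,0,0],[0,0,0],[0,0,0],[0,0,0]], grip=[-1,-1,-1,-1])

```text
time_s: 11.25
position: [0.6123, 0.0184, 0.1414]
tcp_rot: [[-0.003, -0.001, 1.0], [-1.0, 0.0, -0.003], [-0.0, -1.0, -0.001]]
force: [-0.6, 0.0, -0.9]
opening: 1.001
```

```bash
python3 - <<'E'
from h import *
s,d,C=wcap(); cv2.imwrite('pics/w5.png',d['image']); print(s['position']); spots('wrist',d,C,['bottle_white_mid','tile_white'])
d=eyes.capture('scene'); C=np.eye(4); R=cv2.Rodrigues(d['rvec'])[0]; C[:3,:3]=R.T; C[:3,3]=-R.T@np.array(d['tvec']).ravel()
cv2.imwrite('pics/s2.png',d['image']); spots('scene',d,C,['bottle_white_mid','bottle_blue_mid','bottle_red_mid'])
E
```

```text
[0.61232817 0.01843684 0.14144882]
wrist bottle_white_mid 0.61 [332. 197.] [0.624 0.028]
scene bottle_white_mid 0.8 [279. 224.] [0.629 0.029]
scene bottle_blue_mid 0.82 [306. 322.] [0.702 0.239]
scene bottle_blue_mid 0.74 [353. 302.] [0.605 0.257]
scene bottle_blue_mid 0.66 [390. 285.] [0.522 0.271]
scene bottle_red_mid 0.57 [264. 200.] [ 0.624 -0.041]
```

arm_command(translation=[[-0.12,0,0.15],[-0.12,0.2,0.15],[-0.12,0.5,0.15],[-0.12,0.8,0.15],[-0.12,1,0.15]], rotation=[[0,0,0],[0,0,0],[0,0,0],[0,0,0],[0,0,0]], grip=[-1,-1,-1,-1,-1])

```text
time_s: 12.1
position: [0.6236, 0.0273, 0.0607]
tcp_rot: [[-0.005, -0.002, 1.0], [-1.0, 0.0, -0.005], [-0.0, -1.0, -0.002]]
force: [0.3, 0.3, -0.2]
opening: 1.002
```

arm_command(translation=[[0,0,0],[0,0,0],[0,0,0],[0,0,0],[0,0,0]], rotation=[[0,0,0],[0,0,0],[0,0,0],[0,0,0],[0,0,0]], grip=[-1,1,1,1,1])

```text
time_s: 12.6
position: [0.6252, 0.0275, 0.0631]
tcp_rot: [[-0.004, 0.002, 1.0], [-1.0, -0.0, -0.004], [0.0, -1.0, 0.002]]
force: [0.6, -1.1, -0.8]
opening: 0.721
```

arm_command(translation=[[0,0,0],[0,0,0],[0,0,0],[0,0,0],[0,0,0]], rotation=[[0,0,0],[0,0,0],[0,0,0],[0,0,0],[0,0,0]], grip=[1,1,1,1,1])

```text
time_s: 13.1
position: [0.6243, 0.0276, 0.0622]
tcp_rot: [[-0.004, -0.001, 1.0], [-1.0, 0.0, -0.004], [-0.0, -1.0, -0.001]]
force: [-1.7, 0.2, 3.7]
opening: 0.493
```

View pics/s2.png

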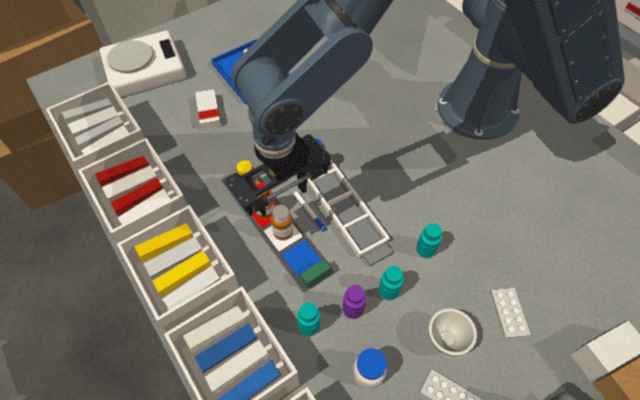

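arm_command(translation=[[0,-0.1,0],[0,-0.3,0],[0,-0.6,0],[0,-0.9,0],[0,-1,0]], rotation=[[0,0,0],[0,0,0],[0,0,0],[0,0,0],[0,0,0]], grip=[1,1,1,1,1])

```text
time_s: 13.6
position: [0.6268, 0.0273, 0.1458]
tcp_rot: [[-0.004, 0.007, 1.0], [-1.0, -0.001, -0.004], [0.001, -1.0, 0.007]]
force: [0.2, -0.3, -0.7]
opening: 0.501
```

arm_command(translation=[[0,0,-0.2],[0.05,0,-0.5],[0.1,0,-0.8],[0.15,0,-1]], rotation=[[0,0,0],[0,0,0],[0,0,0],[0,0,0]], grip=[1,1,1,1])

```text
time_s: 14.0
position: [0.5424, 0.016, 0.142]
tcp_rot: [[-0.004, -0.002, 1.0], [-1.0, 0.0, -0.004], [-0.0, -1.0, -0.002]]
force: [0.5, -0.3, -2.5]
opening: 0.496
```

arm_command(translation=[[0.1,0,-0.33],[0.2,0,-0.66],[0.3,0,-0.97],[0.3,0,-0.97],[0.3,0,-0.97]], rotation=[[0,0,0],[0,0,0],[0,0,0],[0,0,0],[0,0,0]], grip=[1,1,1,1,1])

```text
time_s: 14.5
position: [0.4673, -0.0081, 0.1424]
tcp_rot: [[-0.005, 0.002, 1.0], [-1.0, -0.0, -0.005], [0.0, -1.0, 0.002]]
force: [1.0, 0.5, -1.0]
opening: 0.498
```

```bash
python3 - <<'E'
from h import *
s,d,C=wcap(); cv2.imwrite('pics/w6.png',d['image']); print(s['position']); spots('wrist',d,C,['rack'])
spots('wrist',d,C,['bottle_white_mid'],s['position'][2]-.006)
E
```

```text
[ 0.46728502 -0.00810666  0.14241278]
wrist rack 0.76 [318. 156.] [0.469 0.026]
wrist bottle_white_mid 0.65 [319. 256.] [ 0.469 -0.008]
```

View pics/w6.png

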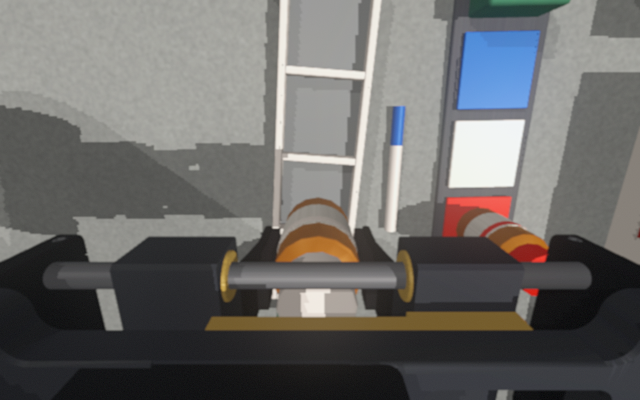

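arm_command(translation=[[0,0.2,0],[0,0.5,0],[0,0.75,0],[0,0.9,0],[0,0.97,0]], rotation=[[0,0,0],[0,0,0],[0,0,0],[0,0,0],[0,0,0]], grip=[1,1,1,1,1])

```text
time_s: 15.15
position: [0.4674, -0.0077, 0.0632]
tcp_rot: [[-0.004, -0.001, 1.0], [-1.0, 0.0, -0.004], [-0.0, -1.0, -0.001]]
force: [-0.0, -0.5, -0.7]
opening: 0.498
```

arm_command(translation=[[0,0.0,0],[0,0.02,0],[0,0.02,0]], rotation=[[0,0,0],[0,0,0],[0,0,0]], grip=[1,1,1])

```text
time_s: 15.45
position: [0.4674, -0.0079, 0.0633]
tcp_rot: [[-0.004, 0.001, 1.0], [-1.0, -0.0, -0.004], [0.0, -1.0, 0.001]]
force: [-1.1, -0.1, 0.1]
opening: 0.499
```

arm_command(translation=[[0,0.02,0],[0,0.02,0]], rotation=[[0,0,0],[0,0,0]], grip=[1,1])

```text
time_s: 15.65
position: [0.467, -0.0079, 0.0616]
tcp_rot: [[-0.004, 0.001, 1.0], [-1.0, -0.0, -0.004], [0.0, -1.0, 0.001]]
force: [0.3, -0.1, -0.4]
opening: 0.5
```

arm_command(translation=[[0,0.01,0],[0,0.01,0]], rotation=[[0,0,0],[0,0,0]], grip=[1,1])

```text
time_s: 15.85
position: [0.4669, -0.0079, 0.0605]
tcp_rot: [[-0.004, 0.0, 1.0], [-1.0, -0.0, -0.004], [0.0, -1.0, 0.0]]
force: [0.5, -0.3, -0.9]
opening: 0.497
```

arm_command(translation=[[0,0.01,0],[0,0.01,0]], rotation=[[0,0,0],[0,0,0]], grip=[1,1])

```text
time_s: 16.05
position: [0.4669, -0.0079, 0.0602]
tcp_rot: [[-0.004, 0.0, 1.0], [-1.0, -0.0, -0.004], [0.0, -1.0, 0.0]]
force: [-0.1, 0.4, 4.9]
opening: 0.495
```

arm_command(translation=[[0,0,0],[0,0,0],[0,0,0],[0,0,0],[0,0,0]], rotation=[[0,0,0],[0,0,0],[0,0,0],[0,0,0],[0,0,0]], grip=[-1,-1,-1,-1,-1])

```text
time_s: 16.55
position: [0.4668, -0.0078, 0.0595]
tcp_rot: [[-0.004, -0.0, 1.0], [-1.0, 0.0, -0.004], [-0.0, -1.0, -0.0]]
force: [-0.3, 0.4, -0.8]
opening: 0.866
```

arm_command(translation=[[0,0,0],[0,-0.2,0],[0,-0.5,0],[0,-0.8,0],[0,-1,0]], rotation=[[0,0,0],[0,0,0],[0,0,0],[0,0,0],[0,0,0]], grip=[-1,-1,-1,-1,-1])

```text
time_s: 17.05
position: [0.4671, -0.0079, 0.1409]
tcp_rot: [[-0.004, 0.001, 1.0], [-1.0, -0.0, -0.004], [0.0, -1.0, 0.001]]
force: [0.9, 0.7, 0.0]
opening: 1.003
```

arm_command(translation=[[0,0,0.5],[0.1,0,1],[0.1,0,1]], rotation=[[0,0,0],[0,0,0],[0,0,0]], grip=[-1,-1,-1])

```text
time_s: 17.35
position: [0.5538, -0.018, 0.1408]
tcp_rot: [[-0.004, 0.011, 1.0], [-1.0, -0.003, -0.004], [0.003, -1.0, 0.011]]
force: [0.6, 0.3, 0.5]
opening: 1.0
```

arm_command(translation=[[0.2,0,0.5],[0.3,0,0.9],[0.3,0,0.9],[0.3,0,0.9]], rotation=[[0,0,0],[0,0,0],[0,0,0],[0,0,0]], grip=[-1,-1,-1,-1])

```text
time_s: 17.75
position: [0.6178, -0.0404, 0.1389]
tcp_rot: [[-0.004, -0.002, 1.0], [-1.0, 0.001, -0.004], [-0.001, -1.0, -0.002]]
force: [-0.6, -0.1, -0.6]
opening: 1.002
```

```bash
python3 - <<'E'
from h import *
s,d,C=wcap(); cv2.imwrite('pics/w7.png',d['image']); print(s['position']); spots('wrist',d,C,['bottle_red_mid','tile_red','bottle_white_mid'])
E
```

```text
[ 0.61783207 -0.04037485  0.13890999]
wrist bottle_red_mid 0.78 [326. 215.] [ 0.625 -0.045]
wrist bottle_white_mid 0.73 [126. 168.] [ 0.471 -0.006]
```

View pics/w7.png

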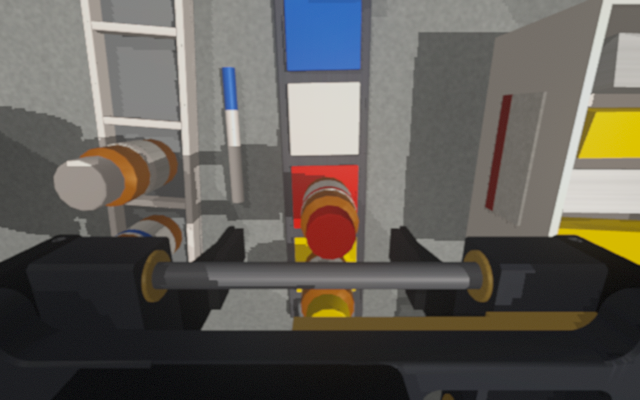

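arm_command(translation=[[0.05,0,0.09],[0.05,0.2,0.09],[0.05,0.5,0.09],[0.05,0.8,0.09],[0.05,0.97,0.09]], rotation=[[0,0,0],[0,0,0],[0,0,0],[0,0,0],[0,0,0]], grip=[-1,-1,-1,-1,-1])

```text
time_s: 18.45
position: [0.6251, -0.0444, 0.0604]
tcp_rot: [[-0.004, -0.002, 1.0], [-1.0, 0.0, -0.004], [-0.0, -1.0, -0.002]]
force: [-0.1, 0.5, -0.3]
opening: 0.998
```

arm_command(translation=[[0,0,0],[0,0,0],[0,0,0],[0,0,0],[0,0,0]], rotation=[[0,0,0],[0,0,0],[0,0,0],[0,0,0],[0,0,0]], grip=[-1,1,1,1,1])

```text
time_s: 18.95
position: [0.6265, -0.0446, 0.063]
tcp_rot: [[-0.004, 0.002, 1.0], [-1.0, -0.0, -0.004], [0.0, -1.0, 0.002]]
force: [0.7, 0.2, 0.2]
opening: 0.721
```

arm_command(translation=[[0,0,0],[0,0,0],[0,0,0],[0,0,0],[0,0,0]], rotation=[[0,0,0],[0,0,0],[0,0,0],[0,0,0],[0,0,0]], grip=[1,1,1,1,1])

```text
time_s: 19.45
position: [0.6263, -0.0446, 0.0624]
tcp_rot: [[-0.004, 0.001, 1.0], [-1.0, -0.0, -0.004], [0.0, -1.0, 0.001]]
force: [0.3, 0.0, 1.9]
opening: 0.493
```

arm_command(translation=[[0,-0.1,0],[0,-0.3,0],[0,-0.6,0],[0,-0.9,0],[0,-1,0]], rotation=[[0,0,0],[0,0,0],[0,0,0],[0,0,0],[0,0,0]], grip=[1,1,1,1,1])

```text
time_s: 19.95
position: [0.6275, -0.0448, 0.1456]
tcp_rot: [[-0.004, 0.005, 1.0], [-1.0, -0.001, -0.004], [0.001, -1.0, 0.005]]
force: [0.4, -0.2, -2.0]
opening: 0.5
```

arm_command(translation=[[-0.2,0,-0.1],[-0.5,0,-0.2],[-0.8,0,-0.3],[-1,0,-0.4]], rotation=[[0,0,0],[0,0,0],[0,0,0],[0,0,0]], grip=[1,1,1,1])

```text
time_s: 20.35
position: [0.5917, 0.0382, 0.1408]
tcp_rot: [[-0.003, -0.004, 1.0], [-1.0, 0.001, -0.003], [-0.001, -1.0, -0.004]]
force: [0.5, -0.4, -1.3]
opening: 0.499
```

arm_command(translation=[[-0.2,0,-0.33],[-0.34,0,-0.66],[-0.34,0,-1]], rotation=[[0,0,0],[0,0,0],[0,0,0]], grip=[1,1,1])

```text
time_s: 20.65
position: [0.5118, 0.0652, 0.1413]
tcp_rot: [[-0.002, -0.002, 1.0], [-1.0, 0.001, -0.002], [-0.001, -1.0, -0.002]]
force: [0.6, -1.3, -0.6]
opening: 0.501
```

arm_command(translation=[[0,0,-0.3],[0,0,-0.53],[0,0,-0.53],[0,0,-0.53]], rotation=[[0,0,0],[0,0,0],[0,0,0],[0,0,0]], grip=[1,1,1,1])

```text
time_s: 21.05
position: [0.4723, 0.0636, 0.142]
tcp_rot: [[-0.004, 0.001, 1.0], [-1.0, -0.0, -0.004], [0.0, -1.0, 0.001]]
force: [0.8, -0.6, -1.8]
opening: 0.501
```

```bash
python3 - <<'E'
from h import *
s,d,C=wcap(); cv2.imwrite('pics/w8.png',d['image']); print(s['position'])
g=cv2.cvtColor(d['image'],cv2.COLOR_BGR2GRAY)
for c in (310,320,330): print(c,[(r,int(g[r,c])) for r in range(140,180,2)])
for r in (155,160): print(ground((320,r),d['mtx'],C,.022)[:2].round(4))
print([(c,int(g[190,c])) for c in range(255,400,3)],ground((275,190),d['mtx'],C,.022),ground((365,190),d['mtx'],C,.022))
E
```

```text
[0.47226873 0.06364037 0.14199012]
310 [(140, 156), (142, 156), (144, 156), (146, 156), (148, 155), (150, 156), (152, 154), (154, 159), (156, 231), (158, 239), (160, 236), (162, 178), (164, 141), (166, 143), (168, 143), (170, 145), (172, 155), (174, 155), (176, 155), (178, 155)]
320 [(140, 158), (142, 158), (144, 156), (146, 157), (148, 157), (150, 157), (152, 157), (154, 149), (156, 214), (158, 240), (160, 239), (162, 207), (164, 143), (166, 144), (168, 143), (170, 146), (172, 156), (174, 155), (176, 156), (178, 155)]
330 [(140, 157), (142, 157), (144, 157), (146, 157), (148, 157), (150, 157), (152, 157), (154, 145), (156, 184), (158, 240), (160, 239), (162, 230), (164, 150), (166, 143), (168, 145), (170, 148), (172, 156), (174, 157), (176, 156), (178, 156)]
[0.4756 0.1021]
[0.4756 0.0977]
[(255, 111), (258, 112), (261, 109), (264, 110), (267, 111), (270, 110), (273, 116), (276, 172), (279, 170), (282, 143), (285, 140), (288, 140), (291, 142), (294, 154), (297, 153), (300, 153), (303, 153), (306, 154), (309, 154), (312, 154), (315, 155), (318, 153), (321, 154), (324, 155), (327, 155), (330, 155), (333, 155), (336, 155), (339, 155), (342, 149), (345, 106), (348, 105), (351, 127), (354, 227), (357, 241), (360, 179), (363, 153), (366, 156), (369, 156), (372, 169), (375, 165), (378, 118), (381, 111), (384, 86), (387, 106), (390, 134), (393, 124), (396, 154), (399, 162)] [0.43459396 0.07027729 0.022     ] [0.51669394 0.07000621 0.022     ]
```

arm_command(translation=[[0,0.2,0.01],[0,0.5,0.01],[0,0.75,0.01],[0,0.9,0.01],[0,0.98,0.01]], rotation=[[0,0,0],[0,0,0],[0,0,0],[0,0,0],[0,0,0]], grip=[1,1,1,1,1])

```text
time_s: 21.6
position: [0.4735, 0.0632, 0.0625]
tcp_rot: [[-0.004, -0.0, 1.0], [-1.0, 0.0, -0.004], [-0.0, -1.0, -0.0]]
force: [0.5, 0.2, -1.0]
opening: 0.5
```

arm_command(translation=[[0,0.0,0],[0,0.02,0],[0,0.02,0]], rotation=[[0,0,0],[0,0,0],[0,0,0]], grip=[1,1,1])

```text
time_s: 21.9
position: [0.4733, 0.0633, 0.0626]
tcp_rot: [[-0.004, 0.001, 1.0], [-1.0, -0.0, -0.004], [0.0, -1.0, 0.001]]
force: [-0.2, -0.4, -1.6]
opening: 0.495
```

arm_command(translation=[[0,0.02,0],[0,0.02,0]], rotation=[[0,0,0],[0,0,0]], grip=[1,1])

```text
time_s: 22.1
position: [0.4729, 0.0633, 0.0608]
tcp_rot: [[-0.004, 0.001, 1.0], [-1.0, -0.0, -0.004], [0.0, -1.0, 0.001]]
force: [-0.0, -0.4, -1.1]
opening: 0.498
```

arm_command(translation=[[0,0.01,0],[0,0.01,0]], rotation=[[0,0,0],[0,0,0]], grip=[1,1])

```text
time_s: 22.3
position: [0.473, 0.0633, 0.0603]
tcp_rot: [[-0.004, 0.001, 1.0], [-1.0, -0.0, -0.004], [0.0, -1.0, 0.001]]
force: [0.2, 0.3, 4.2]
opening: 0.501
```

arm_command(translation=[[0,0,0],[0,0,0],[0,0,0],[0,0,0],[0,0,0]], rotation=[[0,0,0],[0,0,0],[0,0,0],[0,0,0],[0,0,0]], grip=[-1,-1,-1,-1,-1])

```text
time_s: 22.8
position: [0.4727, 0.0633, 0.0595]
tcp_rot: [[-0.004, -0.0, 1.0], [-1.0, 0.0, -0.004], [-0.0, -1.0, -0.0]]
force: [-0.4, -0.2, 0.3]
opening: 0.867
```

arm_command(translation=[[0,0,0],[0,-0.2,0],[0,-0.5,0],[0,-0.8,0],[0,-1,0]], rotation=[[0,0,0],[0,0,0],[0,0,0],[0,0,0],[0,0,0]], grip=[-1,-1,-1,-1,-1])

```text
time_s: 23.3
position: [0.4731, 0.0633, 0.141]
tcp_rot: [[-0.004, 0.001, 1.0], [-1.0, -0.0, -0.004], [0.0, -1.0, 0.001]]
force: [-0.4, -0.2, -0.1]
opening: 0.997
```

arm_command(translation=[[0.2,0,0.5],[0.5,0,1],[1,0,1]], rotation=[[0,0,0],[0,0,0],[0,0,0]], grip=[-1,-1,-1])

```text
time_s: 23.6
position: [0.5591, -0.0177, 0.1409]
tcp_rot: [[-0.001, 0.01, 1.0], [-1.0, -0.002, -0.001], [0.002, -1.0, 0.01]]
force: [0.5, -0.5, 0.2]
opening: 1.002
```

arm_command(translation=[[0.5,0,0.4],[1,0,0.88],[1,0,0.88],[1,0,0.88]], rotation=[[0,0,0],[0,0,0],[0,0,0],[0,0,0]], grip=[-1,-1,-1,-1])

```text
time_s: 24.0
position: [0.6231, -0.0988, 0.1392]
tcp_rot: [[-0.006, 0.0, 1.0], [-1.0, -0.0, -0.006], [0.0, -1.0, 0.0]]
force: [-0.9, 0.7, -0.2]
opening: 0.999
```

```bash
python3 - <<'E'
from h import *
s,d,C=wcap(); cv2.imwrite('pics/w9.png',d['image']); print(s['position']); spots('wrist',d,C,['bottle_yellow_mid','tile_yellow'])
E
```

```text
[ 0.62314439 -0.09881906  0.13922336]
wrist bottle_yellow_mid 0.87 [320. 230.] [ 0.626 -0.116]
wrist bottle_yellow_mid 0.74 [112. 188.] [ 0.463 -0.08 ]
```

View pics/w9.png

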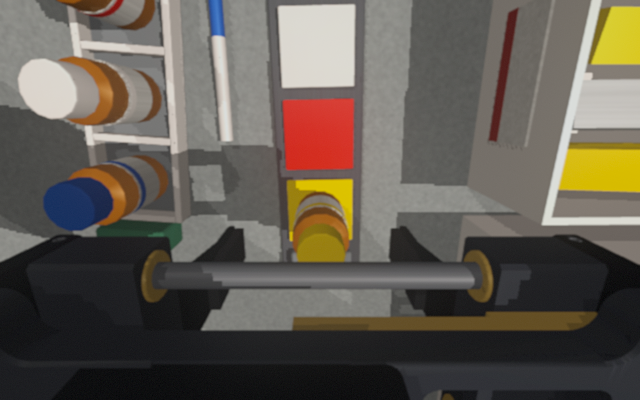

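arm_command(translation=[[0.22,0,0.03],[0.22,0.2,0.03],[0.22,0.5,0.03],[0.22,0.8,0.03],[0.22,0.97,0.03]], rotation=[[0,0,0],[0,0,0],[0,0,0],[0,0,0],[0,0,0]], grip=[-1,-1,-1,-1,-1])

```text
time_s: 24.65
position: [0.6235, -0.1147, 0.0604]
tcp_rot: [[-0.003, -0.003, 1.0], [-1.0, 0.001, -0.003], [-0.001, -1.0, -0.003]]
force: [-0.0, 0.2, 0.0]
opening: 1.003
```

arm_command(translation=[[0,0,0],[0,0,0],[0,0,0],[0,0,0],[0,0,0]], rotation=[[0,0,0],[0,0,0],[0,0,0],[0,0,0],[0,0,0]], grip=[-1,1,1,1,1])

```text
time_s: 25.15
position: [0.6254, -0.115, 0.063]
tcp_rot: [[-0.004, 0.002, 1.0], [-1.0, -0.001, -0.004], [0.001, -1.0, 0.002]]
force: [-0.0, 0.7, -0.2]
opening: 0.725
```

arm_command(translation=[[0,0,0],[0,0,0],[0,0,0],[0,0,0],[0,0,0]], rotation=[[0,0,0],[0,0,0],[0,0,0],[0,0,0],[0,0,0]], grip=[1,1,1,1,1])

```text
time_s: 25.65
position: [0.6251, -0.1149, 0.0623]
tcp_rot: [[-0.004, 0.001, 1.0], [-1.0, -0.0, -0.004], [0.0, -1.0, 0.001]]
force: [1.1, 0.5, 1.9]
opening: 0.497
```

arm_command(translation=[[0,-0.1,0],[0,-0.3,0],[0,-0.6,0],[0,-0.9,0],[0,-1,0]], rotation=[[0,0,0],[0,0,0],[0,0,0],[0,0,0],[0,0,0]], grip=[1,1,1,1,1])

```text
time_s: 26.15
position: [0.6265, -0.1155, 0.1457]
tcp_rot: [[-0.004, 0.006, 1.0], [-1.0, -0.002, -0.004], [0.002, -1.0, 0.006]]
force: [0.6, 0.1, 0.3]
opening: 0.497
```

arm_command(translation=[[-0.2,0,0],[-0.6,0,0],[-1,0,-0.1]], rotation=[[0,0,0],[0,0,0],[0,0,0]], grip=[1,1,1])

```text
time_s: 26.45
position: [0.617, -0.0334, 0.1411]
tcp_rot: [[-0.006, -0.001, 1.0], [-1.0, 0.001, -0.006], [-0.001, -1.0, -0.001]]
force: [-0.3, 0.1, -1.4]
opening: 0.498
```

arm_command(translation=[[-0.3,0,-0.1],[-0.66,0,-0.2],[-1,0,-0.3]], rotation=[[0,0,0],[0,0,0],[0,0,0]], grip=[1,1,1])

```text
time_s: 26.75
position: [0.5915, 0.0477, 0.1407]
tcp_rot: [[-0.004, -0.003, 1.0], [-1.0, 0.001, -0.004], [-0.001, -1.0, -0.003]]
force: [0.1, 0.1, -1.2]
opening: 0.497
```

arm_command(translation=[[-0.4,0,-0.2],[-0.8,0,-0.4],[-1,0,-0.7]], rotation=[[0,0,0],[0,0,0],[0,0,0]], grip=[1,1,1])

```text
time_s: 27.05
position: [0.5364, 0.1287, 0.141]
tcp_rot: [[-0.002, -0.001, 1.0], [-1.0, 0.001, -0.002], [-0.001, -1.0, -0.001]]
force: [0.2, -0.6, -0.9]
opening: 0.497
```

arm_command(translation=[[-0.13,0,-0.3],[-0.13,0,-0.6],[-0.13,0,-0.73],[-0.13,0,-0.73],[-0.13,0,-0.73]], rotation=[[0,0,0],[0,0,0],[0,0,0],[0,0,0],[0,0,0]], grip=[1,1,1,1,1])

```text
time_s: 27.55
position: [0.4806, 0.1362, 0.142]
tcp_rot: [[-0.004, 0.002, 1.0], [-1.0, 0.0, -0.004], [-0.0, -1.0, 0.002]]
force: [0.7, -0.2, -1.0]
opening: 0.501
```

```bash
python3 - <<'E'
from h import *
s,d,C=wcap(); cv2.imwrite('pics/w10.png',d['image']); print(s['position'])
E
```

```text
[0.48064591 0.1362014  0.14202101]
```

View pics/w10.png

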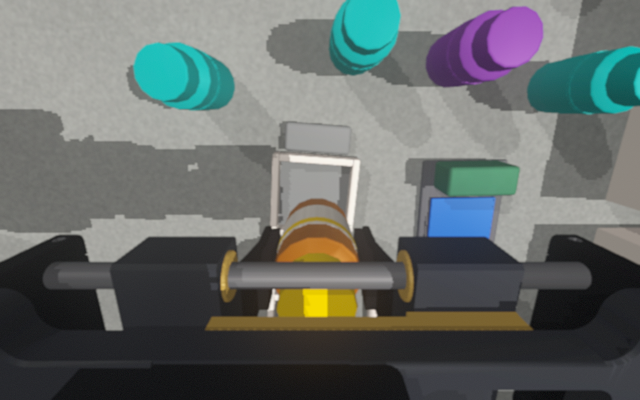

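arm_command(translation=[[0,0.2,-0.02],[0,0.5,-0.02],[0,0.75,-0.02],[0,0.9,-0.02],[0,0.98,-0.02]], rotation=[[0,0,0],[0,0,0],[0,0,0],[0,0,0],[0,0,0]], grip=[1,1,1,1,1])

```text
time_s: 28.1
position: [0.4786, 0.1358, 0.0625]
tcp_rot: [[-0.005, -0.0, 1.0], [-1.0, -0.0, -0.005], [0.0, -1.0, -0.0]]
force: [0.3, 0.2, -0.7]
opening: 0.495
```

arm_command(translation=[[0,0.0,0],[0,0.02,0],[0,0.02,0]], rotation=[[0,0,0],[0,0,0],[0,0,0]], grip=[1,1,1])

```text
time_s: 28.4
position: [0.4785, 0.1361, 0.0626]
tcp_rot: [[-0.004, 0.002, 1.0], [-1.0, 0.0, -0.004], [-0.0, -1.0, 0.002]]
force: [0.0, 0.2, -0.5]
opening: 0.5
```

arm_command(translation=[[0,0.01,0],[0,0.01,0]], rotation=[[0,0,0],[0,0,0]], grip=[1,1])

```text
time_s: 28.6
position: [0.4781, 0.1362, 0.0617]
tcp_rot: [[-0.004, 0.001, 1.0], [-1.0, 0.0, -0.004], [-0.0, -1.0, 0.001]]
force: [0.2, 0.1, -1.4]
opening: 0.497
```

arm_command(translation=[[0,0.01,0],[0,0.01,0]], rotation=[[0,0,0],[0,0,0]], grip=[1,1])

```text
time_s: 28.8
position: [0.4778, 0.1361, 0.0605]
tcp_rot: [[-0.004, 0.0, 1.0], [-1.0, -0.0, -0.004], [0.0, -1.0, 0.0]]
force: [-0.1, 0.6, 0.8]
opening: 0.499
```

arm_command(translation=[[0,0.007,0],[0,0.007,0]], rotation=[[0,0,0],[0,0,0]], grip=[1,1])

```text
time_s: 29.0
position: [0.4779, 0.1361, 0.0603]
tcp_rot: [[-0.004, 0.0, 1.0], [-1.0, 0.0, -0.004], [-0.0, -1.0, 0.0]]
force: [-0.7, 0.1, 3.3]
opening: 0.497
```

arm_command(translation=[[0,0,0],[0,0,0],[0,0,0],[0,0,0],[0,0,0]], rotation=[[0,0,0],[0,0,0],[0,0,0],[0,0,0],[0,0,0]], grip=[-1,-1,-1,-1,-1])

```text
time_s: 29.5
position: [0.4778, 0.1361, 0.0598]
tcp_rot: [[-0.004, -0.0, 1.0], [-1.0, -0.0, -0.004], [0.0, -1.0, -0.0]]
force: [-0.2, -0.2, 0.8]
opening: 0.866
```

arm_command(translation=[[0,0,0],[0,-0.2,0],[0,-0.5,0],[0,-0.8,0],[0,-1,0]], rotation=[[0,0,0],[0,0,0],[0,0,0],[0,0,0],[0,0,0]], grip=[-1,-1,-1,-1,-1])

```text
time_s: 30.0
position: [0.4782, 0.1362, 0.1412]
tcp_rot: [[-0.004, 0.001, 1.0], [-1.0, 0.0, -0.004], [-0.0, -1.0, 0.001]]
force: [0.6, 0.5, -0.6]
opening: 0.999
```

arm_command(translation=[[0,-0.5,0],[0,-1,0],[0,-1,0]], rotation=[[0,0,0],[0,0,0],[0,0,0]], grip=[-1,-1,-1])

```text
time_s: 30.3
position: [0.4812, 0.1364, 0.2248]
tcp_rot: [[-0.004, 0.012, 1.0], [-1.0, 0.001, -0.004], [-0.001, -1.0, 0.012]]
force: [0.0, 0.2, -0.5]
opening: 1.004
```

arm_command(translation=[[-0.5,-0.5,0],[-1,-1,0],[-1,-1,0],[-1,-1,0]], rotation=[[0,0,0],[0,0,0],[0,0,0],[0,0,0]], grip=[-1,-1,-1,-1])

```text
time_s: 30.7
position: [0.4785, 0.2173, 0.3007]
tcp_rot: [[-0.001, 0.003, 1.0], [-1.0, 0.0, -0.001], [-0.0, -1.0, 0.003]]
force: [-0.4, -1.0, -0.4]
opening: 0.998
```

```bash
python3 - <<'E'
from h import *
for c in ('side','scene'):
    d=eyes.capture(c); C=np.eye(4); R=cv2.Rodrigues(d['rvec'])[0]; C[:3,:3]=R.T; C[:3,3]=-R.T@np.array(d['tvec']).ravel()
    spots(c,d,C,NAMES[:4],.053); cv2.imwrite(f'pics/f_{c}.png',d['image'])
E
```

```text
side bottle_red_mid 0.64 [265. 192.] [0.471 0.058]
side bottle_red_mid 0.57 [278. 214.] [ 0.466 -0.014]
side bottle_yellow_mid 0.81 [251. 171.] [0.475 0.136]
side bottle_blue_mid 0.95 [290. 137.] [0.597 0.243]
side bottle_blue_mid 0.92 [189. 157.] [0.384 0.231]
side bottle_blue_mid 0.86 [334. 134.] [0.688 0.219]
side bottle_white_mid 0.56 [282. 217.] [ 0.469 -0.026]
scene bottle_red_mid 0.85 [348. 197.] [0.467 0.057]
scene bottle_yellow_mid 0.67 [368. 227.] [0.477 0.141]
scene bottle_blue_mid 0.83 [356. 302.] [0.599 0.26 ]
scene bottle_blue_mid 0.76 [307. 319.] [0.696 0.235]
scene bottle_blue_mid 0.76 [391. 283.] [0.518 0.27 ]
scene bottle_white_mid 0.89 [331. 180.] [ 0.472 -0.002]
```

View pics/f_side.png

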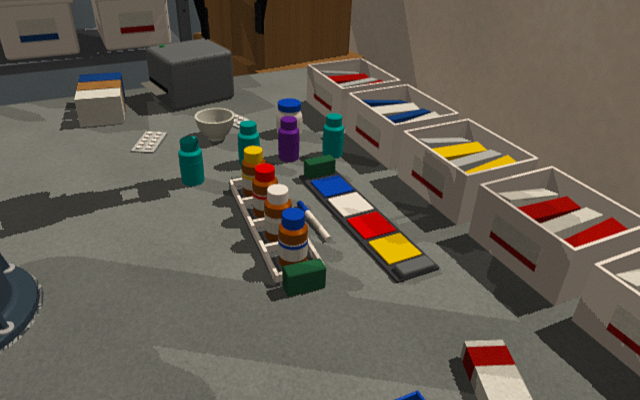

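View pics/f_scene.png

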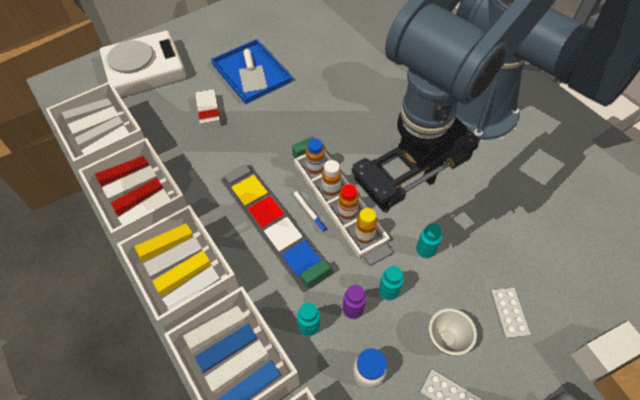

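All four bottles stand upright in the rack. In the scene view, from the green block, the caps read blue (315,150), white (331,170), red (348,192) and yellow (367,218). The look-alikes have not been touched.

```bash
python3 -c "
from rig import bot
print(bot.hand_in())"
```

```text
the job is handed in; nothing more can be done
None
```

I moved all four bottles from the tray to the rack, one to a bay, and handed the job in at about 31 s of the 88 s allowed. From the rack's green block outwards they stand blue, white, red, yellow, which is the tray's order from its own green end.

- **Placing:** I lowered each bottle until the force reading showed light contact (about 3–5 N), then released it.
- **Final pictures:** The side and scene views show all four upright in separate bays, with the arm raised clear. The purple and turquoise look-alikes were left alone.
- **Networks disagreed in places:** The final check did not report the blue-capped bottle in the rack. It reported only the purple and turquoise look-alikes under that name. A second, lower-confidence red detection fell on the white-capped bottle. The pictures clearly show blue in the bay next to the green block and white in the next one, so I went by the pictures.

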